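Lay the breakfast tray

TASK

Lay the breakfast tray with the things standing on the striped board: the rose cup upright on the middle of its saucer, the red-lidded jam jar upright on the middle of the walnut coaster, the apple in the shallow dish, and the sugar bowl's lid on the sugar bowl. Leave the blue-rimmed cup and the metal-lidded relish jar standing where they are on the board. Set everything down, do not drop it.

Things in the scene. Friction and masses are not known exactly. Their poses are not given: they have to be found in the camera images.
- rose_cup: On the striped board (top 18 mm above table). Cream cup, gold rim and handle, red roses outside and on its inner floor. 60 mm tall; outer diameter 56 mm at 12 mm height, 60 at 30, 62 at the rim; 0.16 kg. Loop handle along the cup's +y, to 51 mm from the axis, 17 to 54 mm high: grip along the cup's x. Origin: centre of underside, z up.
- jam_jar: On the striped board (top 18 mm above table). Sealed glass jar of dark red jam, red lid checked in white. Round, 56 mm diameter (glass and lid alike), 68 mm tall; about 0.2 kg. Origin: centre of underside, z up.
- apple: On the striped board (top 18 mm above table). Green apple with a short stalk. 62 mm across at its widest (4 mm above the origin), 55 mm tall without the stalk; about 0.12 kg. Stands on a flat foot 26 mm across. Origin: in its middle, 28 mm above its foot, z up.
- sugar_lid: On the striped board (top 18 mm above table). Sugar bowl's lid, right way up; cream, gold edge, roses. Disc 92 mm across; under it a flange 59 mm across, 6 mm deep; knob 18 mm across in the middle, full width 24 to 37 mm above the origin, top at 42 mm; disc's domed top rises to 18 mm at the knob; about 0.11 kg. Origin: centre of the flange's underside, z up.
- blue_cup: On the striped board (top 18 mm above table). Look-alike: white cup with dark blue rim, handle and flowers; shape and size of the rose cup (handle along its +y). Stays. Origin: centre of underside, z up.
- relish_jar: On the striped board (top 18 mm above table). Look-alike: jar of yellow-green relish with a plain silvery metal lid; shape and size of the jam jar. Stays. Origin: centre of underside, z up.
- saucer: Fixed on the tray. Cream saucer, gold edge, red roses on its rim, 110 mm across; flat well 68 mm across, 6 mm above the origin; edge 12 mm. Origin: centre of underside, z up. (Tray: light wood, 310 x 330 mm, floor 9 mm and rim 32 mm above the table; its four pieces stand about 140 mm apart one way, 156 mm the other.)
- coaster: Fixed on the tray. Round dark walnut coaster, a flat disc 90 mm across, 9 mm thick. Origin: centre of underside, z up.
- bowl: Fixed on the tray. The shallow dish: cream, gold edge, pink flower on its inner floor. 136 mm across the rim, 34 mm tall, sides flaring; flat inner floor 5 mm above the origin, about 90 mm across; inner diameter about 118 mm at 20 mm height. Origin: centre of underside, z up.
- sugar_bowl: Fixed on the tray. Deep cream sugar bowl with roses, open, empty; two loop handles along its +y and -y, to 63 mm from the axis, below the rim. Rim 58 mm above the origin; mouth 83 mm outer, 76 mm inner diameter. With the lid on, the lid's disc rests on the rim and the lid's origin is 52 mm above this origin. Origin: centre of underside, z up.
There are look-alikes about, which are no part of the job. What is shaped like the apple but turquoise is not meant.

How it is judged:
At the end, for the whole second after the job is handed in: Rose cup upright on the saucer (13 mm of its middle), jam jar upright on the coaster (15 mm), apple on the dish's floor (35 mm), lid level on the sugar bowl's rim, flange in its mouth; all released, at rest. Blue cup and relish jar upright within 25 mm of their starts. Nothing dropped over 3 cm (horizontal distance between rose_cup and saucer below 0.013 m and z of rose_cup in the frame of saucer between 0.003 and 0.009 m and linear speed of each of rose_cup, jam_jar, apple, sugar_lid below 0.02 m/s and angle between each of rose_cup, jam_jar, blue_cup, relish_jar's own z axis and vertical below 0.1 rad and horizontal distance between jam_jar and coaster below 0.015 m and z of jam_jar in the frame of coaster between 0.006 and 0.012 m and horizontal distance between apple and bowl below 0.035 m and z of apple in the frame of bowl between 0.027 and 0.041 m and horizontal distance between sugar_lid and sugar_bowl below 0.012 m and z of sugar_lid in the frame of sugar_bowl between 0.049 and 0.055 m and angle between sugar_lid's own z axis and vertical below 0.07 rad and distance of each of blue_cup, relish_jar from where it was at the start of the episode below 0.025 m); the robot touches nothing.
It fails at once if the blue cup or the relish jar is moved more than 25 mm (distance of any of blue_cup, relish_jar from where it was at the start of the episode above 0.025 m).
It fails at once if cup, jar, apple or lid is dropped (clear of the fingers and falling at over 0.8 m/s, a drop of more than 3 cm) ((linear speed of rose_cup above 0.8 m/s and contact force between rose_cup and the fingers below 0.01 N) or (linear speed of jam_jar above 0.8 m/s and contact force between jam_jar and the fingers below 0.01 N) or (linear speed of apple above 0.8 m/s and contact force between apple and the fingers below 0.01 N) or (linear speed of sugar_lid above 0.8 m/s and contact force between sugar_lid and the fingers below 0.01 N)).
It also fails if it takes over 139 s, if anything falls off the work surface, if the arm or the gripper's body presses on something with over 40 N, if the wrist force passes 120 N, or if a joint passes its speed limit or range.

ROBOT

A 6-joint arm with a two-finger parallel gripper is mounted at the origin on the work surface. World frame = base frame: x ahead of the robot, y to its left, z up, the work surface at z = 0. Lengths are in m, angles in rad, forces in N, time in s.
With the tool pointing down it reaches from about 0.4 to 0.825 m from the base axis. Payload 7 kg.
Tool frame: the origin (TCP) lies at the very end of the fingers, on their centre line; the grasp point (between the pads) lies 19 mm behind it; z points along the fingers, y is the line along which they close (so a half turn about z gives the same grasp; the last joint's range is limited). The gripper opens to 88 mm and grips with 3 to 60 N. Pads are 19 mm wide; open, the fingers measure 130 mm over their backs; the gripper's body (78 mm by 193 mm) begins 47 mm behind the grasp point.
Start: joints at [-1.03, 0.359, 0.012, 0, -1.224, -0.288], TCP at [0.169, -0.654, 0.227] pointing down, gripper open.
Joint ranges: [-3.07, 3.07], [-1.43, 2.12], [-1.02, 1.25], [-3.03, 1.67], [-3.05, -0], [-3.03, 3.03]. Speed limits (rad/s): [2.39, 2.39, 3.01, 3.14, 3.14, 3.14].

INTERFACE

Orientations are given as [roll, pitch, yaw] about the fixed x, y, z axes, in that order (R = Rz(yaw) Ry(pitch) Rx(roll)).
In Python, from station import arm, grab_frame gives the robot as it stands.
- The arm moves only by the tool jog_arm, never from a script. Its argument "deltas" is a list that holds one entry, the list of rows, each a list of 4 numbers: the shift along the tool's x, y, z in units of 60 mm (1.0 is 60 mm), then the turn about the tool's z in units of 5 degrees (1.0 is 5 degrees). A call has 1 to 8 rows; each row is the pose to reach, as a shift and turn from the pose commanded when the call began, along the tool's axes at that moment; what a row does not reach only later rows make up. A row lasts 1/8 s, in which the tool goes at most 62.5 mm and 10.7 degrees, less where a joint would pass 70% of its speed; a pose out of reach is approached as far as the arm can. A call with a gripper value outside its range is refused whole. "grip" is the finger opening in mm, from 0 to 87.6, set as the call begins (left out, the last holds). The fingers move at their own pace and stop on an object; "squeeze" is the grip in N (left out, the last holds). Time passes only in rows, so rows that repeat a pose let the fingers close. It gives the time, the measured TCP pose, the force, the opening and the grip force at its end, in the units of the state.
- arm.get_state(): the state, without advancing time (a new reading comes with each control period).
- grab_frame(name): name is "side" or "top" or "wrist"; returns a dict with "img" (384x512x3 uint8, red, green, blue), "vfov" (degrees; the focal length in pixels is half the picture's height over the tangent of half this angle, whatever the lens; pixels are square), "cx", "cy" (the principal point, pixels), "xyz" and "rotation" of the camera in the world. Camera axes: x right, y down, z forward; pixel columns grow to the right and rows downward; lengths in m; the calibration is good to about 2 mm. A picture is of the moment at which its call begins. There is no depth.
- arm.job_done(): hands the job in; it is judged then, once.
The state is a dict: "t": time; "q": joint angles; "qd": joint speeds; "joint_efforts": joint torques, N m; "eef_pos": TCP position; "ee_rot": TCP orientation; "force": force on the tool from outside, world axes, zero at the start; "moment": the same for the moment, N m; "width": finger opening in m; "gripper_force": force on a finger pad.
Only numpy, scipy, OpenCV 4.12 (cv2) and the standard library are available. Lean on these libraries where they do the work, as an engineer would, in place of code of your own. Each camera call takes 0.05 s, during which the arm holds its last target. There are 200 camera calls.

## Working session

There is one attempt and no reset: what is moved stays moved. The work goes in short steps, Python scripts to look and compute and a tool call to move; the robot and the scene stay as the last step left them, time stands still between calls to the robot, and variables do not carry over. Pictures are saved under pics/ and viewed, at most 14 in all, crops included, and the job is handed in when it is done.

Besides the shell and the picture viewer there is one more tool, called after ">>>" as name([rows], argument=value, ...), one row to a line, values as JSON. jog_arm: Moves the arm, as the interface text tells. Its arguments: {"type":"object","properties":{"deltas":{"type":"array"},"grip":{"type":"number"},"squeeze":{"type":"number"}},"required":["deltas"]}

```bash
ls; mkdir -p pics; cat > h.py <<'E'
import numpy as np, cv2, pickle
from station import arm, grab_frame
def snap(n,tag):
    f=grab_frame(n); cv2.imwrite(f'pics/{tag}.png',np.asarray(f['img'])[:,:,::-1]); pickle.dump(f,open(f'{tag}.pkl','wb')); return f
def load(tag): return pickle.load(open(f'{tag}.pkl','rb'))
def ray(f,u,v,z):
    fl=192/np.tan(np.radians(f['vfov'])/2)
    R=np.array(f['rotation']); 
    d=R@np.array([(u-f['cx'])/fl,(v-f['cy'])/fl,1.]); p=np.array(f['xyz']); return (p+d*(z-p[2])/d[2])
E
python3 - <<'E'
from h import *
for n in ('top','side','wrist'):
    f=snap(n,n+'0'); print(n,f['vfov'],f['cx'],f['cy'],f['xyz'],np.round(f['rotation'],3).tolist(),[k for k in f])
s=arm.get_state();print(s)
a=[cv2.imread(f'pics/{n}0.png') for n in('top','side')]
cv2.imwrite('pics/t2.png',cv2.resize(a[0],(800,600),interpolation=cv2.INTER_CUBIC))
E
```

```text
pics
top 52.93862598680797 246.48543785168033 187.48971047083896 [0.39964619 0.0099953  1.0539121 ] [-3.061, 0.004, -1.592] ['img', 'vfov', 'cx', 'cy', 'xyz', 'rotation']
side 44.58595860054208 253.55887068956784 197.2995294335016 [0.00873964 0.91665678 0.95420985] [-2.279, 0.013, -2.693] ['img', 'vfov', 'cx', 'cy', 'xyz', 'rotation']
wrist 67.83375945501994 259.7648204989301 192.73951990320376 [ 0.09030837 -0.67482601  0.38399374] [2.834, -0.002, 1.823] ['img', 'vfov', 'cx', 'cy', 'xyz', 'rotation']
{'t': 0.15, 'q': array([-1.02989206e+00,  3.59225425e-01,  1.12968954e-02, -2.19142800e-04,
       -1.22411887e+00, -2.88120804e-01]), 'qd': array([-0.00152828, -0.00283243,  0.00415814,  0.00167819, -0.00032389,
       -0.00171826]), 'joint_efforts': array([-7.60152234e-04, -5.83275712e+01,  2.93290454e+01,  7.00118557e+00,
        8.77376850e-03, -1.22951033e-04]), 'eef_pos': array([ 0.16870572, -0.65320744,  0.22585433]), 'ee_rot': array([ 3.14033461e+00, -1.57975130e-04, -2.88888368e+00]), 'force': array([-0.00458075, -0.68692846, -0.09466885]), 'moment': array([-0.02726117, -0.03866143, -0.0142991 ]), 'gripper_force': 0.0, 'width': 0.0878205312223262}
```

View pics/t2.png

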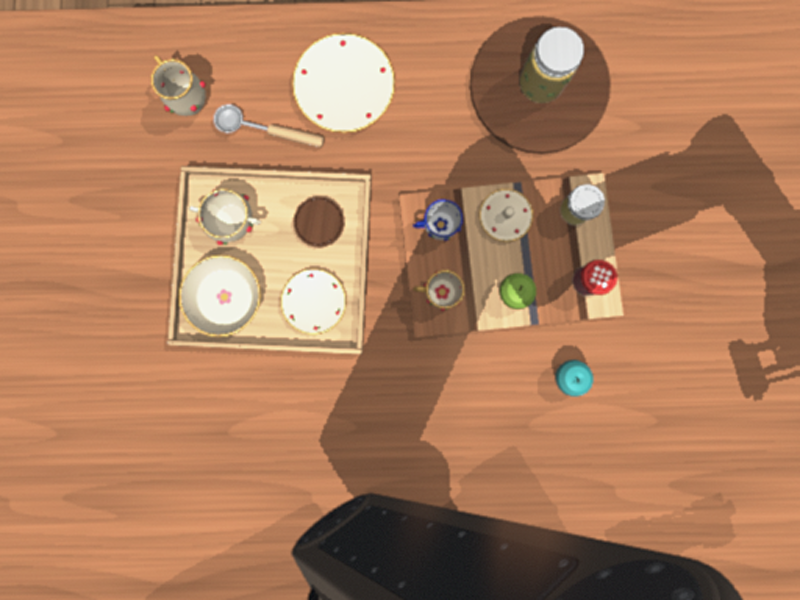

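View pics/side0.png

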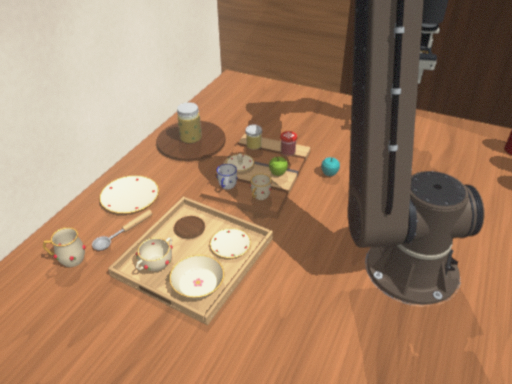

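```bash
cat > fix.py <<'E'
E
rm fix.py; sed -i "s/R=np.array(f\['rotation'\]);/R=Rot.from_euler('xyz',f['rotation']).as_matrix()/; 1a from scipy.spatial.transform import Rotation as Rot" h.py
cat >> h.py <<'E'
def crop(f,x0,y0,x1,y1,k,name,step=20):
    im=np.ascontiguousarray(np.asarray(f['img'])[y0:y1,x0:x1,::-1]); im=cv2.resize(im,None,fx=k,fy=k,interpolation=cv2.INTER_CUBIC)
    for x in range(-(-x0//step)*step,x1,step): cv2.putText(im,str(x),((x-x0)*k,10),0,.35,(0,0,0));cv2.line(im,((x-x0)*k,12),((x-x0)*k,18),(0,0,0))
    for y in range(-(-y0//step)*step,y1,step): cv2.putText(im,str(y),(0,(y-y0)*k+4),0,.35,(0,0,0));cv2.line(im,(24,(y-y0)*k),(32,(y-y0)*k),(0,0,0))
    cv2.imwrite(f'pics/{name}.png',im)
def blob(f,lo,hi,box):
    "largest HSV blob in box -> fitted circle/ellipse centre, sizes"
    x0,y0,x1,y1=box
    h=cv2.cvtColor(np.ascontiguousarray(np.asarray(f['img'])[y0:y1,x0:x1]),cv2.COLOR_RGB2HSV)
    m=cv2.inRange(h,np.array(lo),np.array(hi)) if lo[0]<=hi[0] else cv2.inRange(h,np.array([0,lo[1],lo[2]]),np.array(hi))|cv2.inRange(h,np.array(lo),np.array([180,hi[1],hi[2]]))
    c=max(cv2.findContours(m,cv2.RETR_EXTERNAL,cv2.CHAIN_APPROX_NONE)[0],key=cv2.contourArea)
    e=cv2.fitEllipse(cv2.convexHull(c)); return np.array(e[0])+[x0,y0],e[1],e[2],cv2.contourArea(c)
E
python3 - <<'E'
from h import *
f=load('top0'); crop(f,254,106,404,218,5,'b5'); crop(f,104,102,244,230,4,'tr')
for n,lo,hi,box,z in [('jam',(165,120,60),(8,255,255),(365,160,402,195),.086),('apple',(30,120,40),(65,255,255),(310,165,350,205),.05),
 ('turq',(80,100,40),(100,255,255),(350,220,390,260),.03),('coaster',(0,60,0),(180,255,110),(183,118,226,165),.018),
 ('bowl',(0,0,150),(180,70,255),(113,158,168,216),.043),('saucer',(0,0,150),(180,70,255),(174,164,227,218),.02),('lid',(0,0,130),(180,90,255),(300,115,347,160),.03)]:
    c,s,a,A=blob(f,lo,hi,box); p=ray(f,*c,z); q=ray(f,c[0]+s[1]/2,c[1],z); r=ray(f,c[0]-s[0]/2,c[1],z); print(n,c.round(1),np.round(s,1),p.round(4),'diam',np.round(2000*np.linalg.norm(q-p)),np.round(2000*np.linalg.norm(r-p)))
for u,v in [(116,108),(237,112),(230,225),(108,220)]: print('traycorner',ray(f,u,v,.032).round(3))
E
```

```text
jam [382.8 177. ] [22.4 23.9] [ 0.4967 -0.3321  0.086 ] diam 60.0 56.0
apple [331.2 185.8] [21.6 22.3] [ 0.48  -0.209  0.05 ] diam 58.0 56.0
turq [367.3 241.6] [21.4 22.6] [ 0.3324 -0.3025  0.03  ] diam 59.0 56.0
coaster [205.4 141.3] [27.1 29.7] [0.6116 0.1213 0.018 ] diam 81.0 74.0
bowl [140.  188.3] [47.4 49.2] [0.4851 0.2924 0.043 ] diam 130.0 125.0
saucer [200.  192.3] [39.6 40.2] [0.4726 0.1373 0.02  ] diam 108.0 106.0
lid [323.6 137.3] [32.1 32.6] [ 0.613  -0.1981  0.03  ] diam 88.0 86.0
traycorner [0.706 0.361 0.032]
traycorner [0.687 0.033 0.032]
traycorner [0.384 0.058 0.032]
traycorner [0.404 0.38  0.032]
```

View pics/b5.png

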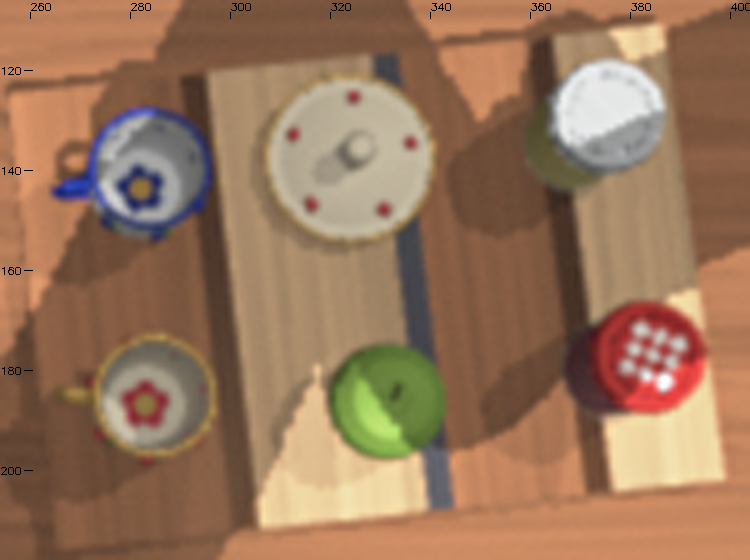

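View pics/tr.png

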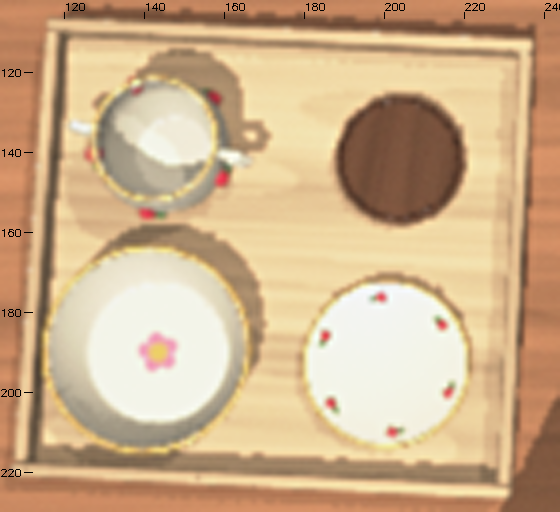

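The candidates, in top-view pixels:
- **Cups:** the rose cup (red rose, gold rim) is at (285,185). The blue cup is at (283,138), and there is a stray cup off the board at (110,50).
- **Jars:** the red-lidded jam is at (383,177), the silver-lidded relish at (375,129), and a big jar at (355,40).
- **Apples:** the green one is at (331,186) and the turquoise one at (367,241).
- **Lid:** (324,137).
- **Tray:** saucer (201,192), not the white plate at (220,53). Coaster (204,142), dish (141,189), sugar bowl rim (143,137).

The close crop confirms these choices.

```bash
cat >> h.py <<'E'
def plan(x,y,z,yaw):
    s=arm.get_state(); p=s['eef_pos']; R=Rot.from_euler('xyz',s['ee_rot']).as_matrix()
    d=R.T@(np.array([x,y,z])-p)/.06; y0=s['ee_rot'][2]; dy=(yaw-y0+np.pi)%(2*np.pi)-np.pi
    print('t',round(s['t'],2),'pos',p.round(4),'rot',s['ee_rot'].round(3),'q',s['q'].round(2),'delta',d.round(2),'turn(+yaw=-tool z)',round(-np.degrees(dy)/5,2),'rows>=',round(np.linalg.norm(d)*60/62.5,1))
E
python3 - <<'E'
from h import *
f=load('top0')
for n,u,v,z in [('rose',285.2,185.1,.078),('blue',283.5,138,.078),('relish',375,129,.086),('sbowl',143.1,136.7,.067),('coaster',204.3,141.6,.018),('saucer',200.75,192.4,.021),('bowl',140.6,189.2,.043),('lidknob',325,135.5,.059),('handle',270,184.5,.05)]: print(n,ray(f,u,v,z).round(4))
p=ray(f,285.2,185.1,.078); plan(p[0],p[1],.2,-np.pi/2)
E
```

```text
rose [ 0.4822 -0.0864  0.078 ]
blue [ 0.6035 -0.0856  0.078 ]
relish [ 0.6198 -0.3183  0.086 ]
sbowl [0.6173 0.2777 0.067 ]
coaster [0.6109 0.1243 0.018 ]
saucer [0.4723 0.1353 0.021 ]
bowl [0.4826 0.2908 0.043 ]
lidknob [ 0.6116 -0.1961  0.059 ]
handle [ 0.487  -0.0495  0.05  ]
t 0.15 pos [ 0.1687 -0.6532  0.2259] rot [ 3.14  -0.    -2.889] q [-1.03  0.36  0.01 -0.   -1.22 -0.29] delta [-7.42  7.84  0.44] turn(+yaw=-tool z) -15.1 rows>= 10.4
```

>>> jog_arm([
  [[-7.4,7.8,0.2,-15],[-7.4,7.8,0.2,-15],[-7.4,7.8,0.2,-15],[-7.4,7.8,0.2,-15],[-7.4,7.8,0.2,-15],[-7.4,7.8,0.2,-15],[-7.4,7.8,0.2,-15],[-7.4,7.8,0.2,-15]],
], grip=76)

```text
t: 1.15
eef_pos: [0.4118, -0.2144, 0.2175]
ee_rot: [-3.141, -0.0, -1.577]
force: [1.6, -1.2, 0.2]
width: 0.0763
gripper_force: 0.0
```

```bash
python3 - <<'E'
from h import *
plan(.4822,-.0864,.2,-np.pi/2)
E
```

```text
t 1.15 pos [ 0.4118 -0.2144  0.2175] rot [-3.141 -0.    -1.577] q [-0.05  0.01 -0.45 -0.   -1.11  0.05] delta [-2.14 -1.16  0.29] turn(+yaw=-tool z) -0.07 rows>= 2.4
```

>>> jog_arm([
  [[-2.1,-1.1,0.3,0],[-2.1,-1.1,0.3,0],[-2.1,-1.1,0.3,0],[-2.1,-1.1,0.3,0],[-2.1,-1.1,0.3,0]],
])

```text
t: 1.78
eef_pos: [0.4779, -0.0916, 0.1992]
ee_rot: [3.141, -0.0, -1.58]
force: [-0.3, 0.1, 0.2]
width: 0.076
gripper_force: 0.0
```

```bash
python3 - <<'E'
from h import *
plan(.4822,-.0864,.2,-np.pi/2)
f=snap('wrist','w1'); print(f['xyz'],f['rotation'])
crop(f,0,0,512,384,1,'w1g',50)
E
```

```text
t 1.77 pos [ 0.4779 -0.0916  0.1992] rot [ 3.141 -0.    -1.58 ] q [ 0.22  0.07 -0.43  0.   -1.07 -0.23] delta [-0.09 -0.07 -0.01] turn(+yaw=-tool z) -0.11 rows>= 0.1
[ 0.47843994 -0.17483489  0.35751459] [2.83339846e+00 1.24881664e-04 3.13182289e+00]
```

View pics/w1g.png

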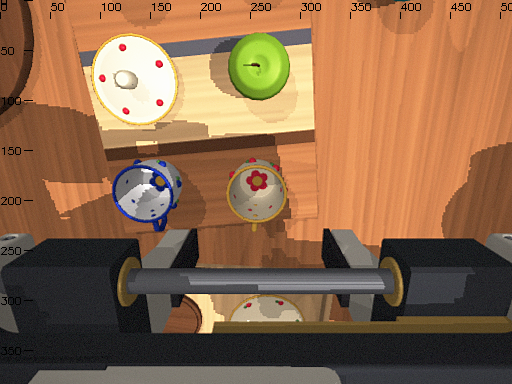

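```bash
python3 - <<'E'
from h import *
f=load('w1')
for n,u,v,z in [('rose',257,193.5,.078),('rL',227.5,193.5,.078),('rR',286.5,193.5,.078),('rT',257,165,.078),('rB',257,222,.078),('blue',143,193,.078),('apple',259,66,.05),('knob',125,79,.059),('lid',135,79.5,.03),('saucTop?',267,296,.021)]: print(n,ray(f,u,v,z).round(4))
c=blob(f,(30,100,40),(65,255,255),(215,20,305,110)); print(c, ray(f,*c[0],.05))
E
```

```text
rose [ 0.4822 -0.0851  0.078 ]
rL [ 0.5125 -0.0854  0.078 ]
rR [ 0.4519 -0.0848  0.078 ]
rT [ 0.4818 -0.1149  0.078 ]
rB [ 0.4826 -0.0533  0.078 ]
blue [ 0.5993 -0.0867  0.078 ]
apple [ 0.4789 -0.2087  0.05  ]
knob [ 0.6095 -0.1973  0.059 ]
lid [ 0.6116 -0.1989  0.03  ]
saucTop? [0.4709 0.0838 0.021 ]
(array([258.47719193,  66.02371979]), (61.346004486083984, 67.56814575195312), 179.31094360351562, 3156.5) [ 0.47942322 -0.20864366  0.05      ]
```

>>> jog_arm([
  [[-0.1,-0.07,0.8,0],[-0.1,-0.07,1.6,0],[-0.1,-0.07,2.2,0],[-0.1,-0.07,2.6,0],[-0.1,-0.07,2.6,0],[-0.1,-0.07,2.6,0]],
])

```text
t: 2.58
eef_pos: [0.4832, -0.0855, 0.0443]
ee_rot: [-3.14, 0.0, -1.581]
force: [-0.4, 1.2, 0.0]
width: 0.0761
gripper_force: 0.0
```

>>> jog_arm([
  [[0,0,0,0],[0,0,0,0],[0,0,0,0],[0,0,0,0],[0,0,0,0],[0,0,0,0]],
], grip=50, squeeze=15)

```text
t: 3.32
eef_pos: [0.4828, -0.085, 0.0441]
ee_rot: [-3.141, -0.0, -1.579]
force: [-2.8, -0.4, 6.2]
width: 0.0605
gripper_force: 15.0
```

>>> jog_arm([
  [[0,0,-0.5,0],[0,0,-1.2,0],[0,0,-2,0],[-0.8,0,-2.6,0],[-1.8,0,-2.6,0],[-2.8,0,-2.6,0],[-3.8,0,-2.6,0],[-4.8,0,-2.6,0]],
])

```text
t: 4.32
eef_pos: [0.4847, 0.2051, 0.1996]
ee_rot: [-3.141, 0.001, -1.579]
force: [1.5, -0.8, -1.6]
width: 0.0603
gripper_force: 15.0
```

>>> jog_arm([
  [[-0.8,0,0,0],[-1.2,0,0,0],[-1.2,0,0,0],[-1.2,0,0,0]],
])

```text
t: 4.82
eef_pos: [0.4856, 0.2742, 0.1991]
ee_rot: [3.141, -0.0, -1.58]
force: [0.1, -0.3, -1.1]
width: 0.0603
gripper_force: 15.0
```

```bash
python3 - <<'E'
from h import *
plan(.4723,.1353,.2,-np.pi/2)
f=snap('wrist','w2'); print(f['xyz'],f['rotation'])
crop(f,0,0,512,384,1,'w2g',50)
E
```

```text
t 4.83 pos [0.4856 0.2742 0.1991] rot [ 3.141 -0.    -1.58 ] q [ 0.87  0.19 -0.29 -0.   -1.09 -0.87] delta [ 2.32  0.2  -0.01] turn(+yaw=-tool z) -0.11 rows>= 2.2
[0.48620594 0.19105746 0.35736919] [ 2.83378684e+00 -7.86829919e-05  3.13202175e+00]
```

View pics/w2g.png

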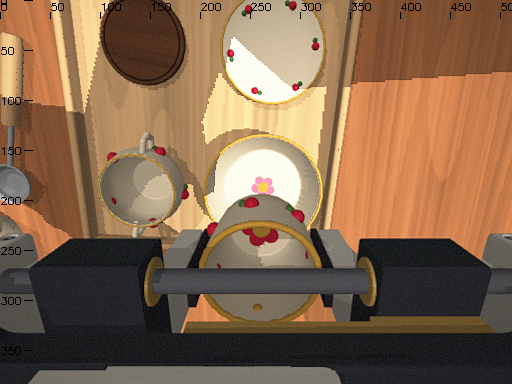

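```bash
python3 - <<'E'
from h import *
f=load('w2')
def circ(f,seeds,z):  # least squares circle in world of edge pixels
    P=np.array([ray(f,u,v,z)[:2] for u,v in seeds]); A=np.c_[2*P,np.ones(len(P))]; s=np.linalg.lstsq(A,(P**2).sum(1),rcond=None)[0]; return s[:2].round(4),round(np.sqrt(s[2]+s[:2]@s[:2]),4)
def edge(lo,hi,box):
    x0,y0,x1,y1=box; h=cv2.cvtColor(np.ascontiguousarray(f['img'][y0:y1,x0:x1]),cv2.COLOR_RGB2HSV); m=cv2.inRange(h,np.array(lo),np.array(hi))
    c=max(cv2.findContours(m,cv2.RETR_EXTERNAL,cv2.CHAIN_APPROX_NONE)[0],key=cv2.contourArea); c=cv2.convexHull(c)[:,0]+[x0,y0]; return [p for p in c if p[1]>y0+2 and x0+2<p[0]<x1-2]
print('saucer',circ(f,edge((0,0,120),(180,50,255),(205,0,345,115)),.021))
print('saucer hand',circ(f,[(221,47),(326,47),(273,104),(235,86),(312,85)],.021))
print('coaster',circ(f,edge((0,60,0),(180,255,115),(90,0,200,95)),.018))
print('coaster hand',circ(f,[(100,38),(186,42),(145,84),(112,68),(174,70)],.018))
print('sbowl',circ(f,[(100,190),(184,188),(142,154),(142,226)],.067))
print('dish',circ(f,[(204,192),(323,190),(263,134),(222,150),(306,151)],.043))
E
```

```text
saucer (array([0.4738, 0.1458]), np.float64(0.0465))
saucer hand (array([0.471 , 0.1375]), np.float64(0.0559))
coaster (array([0.6103, 0.1275]), np.float64(0.0449))
coaster hand (array([0.6108, 0.1251]), np.float64(0.0456))
sbowl (array([0.6122, 0.2806]), np.float64(0.0427))
dish (array([0.4829, 0.2929]), np.float64(0.0687))
```

>>> jog_arm([
  [[0.8,0.1,0,0],[1.6,0.21,0,0],[2.31,0.21,0,0],[2.31,0.21,0.6,0],[2.31,0.21,1.2,0],[2.31,0.21,1.8,0],[2.31,0.21,2.3,0],[2.31,0.21,2.3,0]],
])

```text
t: 5.88
eef_pos: [0.4706, 0.1346, 0.0598]
ee_rot: [3.138, -0.003, -1.581]
force: [0.8, 0.2, -1.6]
width: 0.0604
gripper_force: 15.1
```

```bash
python3 - <<'E'
from h import *
plan(.4717,.136,.0415,-np.pi/2)
E
```

```text
t 5.88 pos [0.4706 0.1346 0.0598] rot [ 3.138e+00 -3.000e-03 -1.581e+00] q [ 0.68  0.24 -0.6  -0.   -0.73 -0.69] delta [-0.02 -0.02  0.31] turn(+yaw=-tool z) -0.12 rows>= 0.3
```

>>> jog_arm([
  [[-0.02,-0.02,0.1,0],[-0.02,-0.02,0.2,0],[-0.02,-0.02,0.25,0],[-0.02,-0.02,0.29,0],[-0.02,-0.02,0.29,0],[-0.02,-0.02,0.29,0]],
])

```text
t: 6.62
eef_pos: [0.4733, 0.1378, 0.044]
ee_rot: [-3.141, 0.0, -1.58]
force: [0.5, 0.4, -0.4]
width: 0.0603
gripper_force: 15.1
```

>>> jog_arm([
  [[0.03,0.03,0.02,0],[0.03,0.03,0.03,0],[0.03,0.03,0.04,0],[0.03,0.03,0.05,0],[0.03,0.03,0.05,0]],
])

```text
t: 7.25
eef_pos: [0.4714, 0.1357, 0.0413]
ee_rot: [-3.142, -0.0, -1.58]
force: [-2.8, -1.5, 5.4]
width: 0.0605
gripper_force: 15.1
```

Contact (5 N up). Release and lift.

>>> jog_arm([
  [[0,0,0,0],[0,0,0,0],[0,0,0,0],[0,0,0,0]],
], grip=78)

```text
t: 7.75
eef_pos: [0.4714, 0.136, 0.0408]
ee_rot: [-3.142, 0.0, -1.58]
force: [0.1, -0.1, -0.4]
width: 0.0779
gripper_force: 0.0
```

>>> jog_arm([
  [[0,0,-0.5,0],[0,0,-1.5,0],[0,0,-2.5,0],[0,0,-2.5,0],[0,0,-2.5,0]],
])

```text
t: 8.38
eef_pos: [0.4711, 0.1359, 0.1908]
ee_rot: [-3.142, 0.001, -1.58]
force: [-0.6, -0.5, -0.1]
width: 0.0778
gripper_force: 0.0
```

```bash
python3 - <<'E'
from h import *
# jam, closing along y-ish, yaw choose -pi/2 (closing x) or turned
plan(.497,-.25,.2,-np.pi/2)
E
```

```text
t 8.38 pos [0.4711 0.1359 0.1908] rot [-3.142e+00  1.000e-03 -1.580e+00] q [ 0.68  0.08 -0.44 -0.   -1.05 -0.69] delta [ 6.43 -0.49 -0.16] turn(+yaw=-tool z) -0.11 rows>= 6.2
```

>>> jog_arm([
  [[7.78,-0.5,-0.1,0],[7.78,-0.5,-0.1,0],[7.78,-0.5,-0.1,0],[7.78,-0.5,-0.1,0],[7.78,-0.5,-0.1,0],[7.78,-0.5,-0.1,0],[7.78,-0.5,-0.1,0],[7.78,-0.5,-0.1,0]],
], grip=76)

```text
t: 9.38
eef_pos: [0.4959, -0.3337, 0.1943]
ee_rot: [3.138, 0.001, -1.582]
force: [0.2, 1.0, 0.6]
width: 0.0759
gripper_force: 0.0
```

>>> jog_arm([
  [[0,0,0,0],[0,0,0,0],[0,0,0,0]],
])

```text
t: 9.75
eef_pos: [0.4971, -0.33, 0.1965]
ee_rot: [3.141, 0.0, -1.579]
force: [-0.6, -0.4, 0.3]
width: 0.076
gripper_force: 0.0
```

```bash
python3 - <<'E'
from h import *
f=snap('wrist','w3'); 
c=blob(f,(165,120,60),(8,255,255),(180,120,340,234)); p=ray(f,*c[0],.086); print(c,p)
plan(p[0],p[1],.045,-np.pi/2)
crop(f,0,0,512,384,1,'w3g',50)
E
```

```text
(array([261.3518219 , 182.05938339]), (57.59788131713867, 60.89506149291992), 179.30538940429688, 2655.0) [ 0.49688979 -0.33859348  0.086     ]
t 9.8 pos [ 0.4973 -0.33    0.1968] rot [ 3.141  0.    -1.578] q [-0.26  0.25 -0.21 -0.   -1.11  0.25] delta [0.14 0.01 2.53] turn(+yaw=-tool z) -0.09 rows>= 2.4
```

View pics/w3g.png

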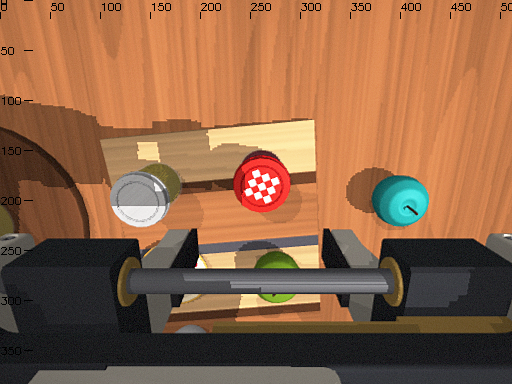

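>>> jog_arm([
  [[0.08,0.01,0.8,0],[0.08,0.01,1.6,0],[0.08,0.01,2.2,0],[0.08,0.01,2.53,0],[0.08,0.01,2.53,0],[0.08,0.01,2.53,0]],
])

```text
t: 10.55
eef_pos: [0.4975, -0.3357, 0.0462]
ee_rot: [-3.14, -0.001, -1.579]
force: [0.2, 0.8, 0.5]
width: 0.076
gripper_force: 0.0
```

>>> jog_arm([
  [[0,0,0,0],[0,0,0,0],[0,0,0,0],[0,0,0,0],[0,0,0,0],[0,0,0,0]],
], grip=45, squeeze=18)

```text
t: 11.3
eef_pos: [0.4965, -0.336, 0.0457]
ee_rot: [-3.141, -0.0, -1.58]
force: [-3.0, 2.4, 5.9]
width: 0.0554
gripper_force: 18.0
```

>>> jog_arm([
  [[0,0,-0.5,0],[0,0,-1.2,0],[0,0,-2,0],[0,0,-2.7,0],[0,0,-2.7,0],[0,0,-2.7,0]],
])

```text
t: 12.05
eef_pos: [0.496, -0.3355, 0.2062]
ee_rot: [3.141, 0.001, -1.58]
force: [0.3, -1.0, -1.9]
width: 0.0554
gripper_force: 18.0
```

```bash
python3 - <<'E'
from h import *
plan(.6108,.1252,.2,-np.pi/2)
E
```

```text
t 12.05 pos [ 0.496  -0.3355  0.2062] rot [ 3.141e+00  1.000e-03 -1.580e+00] q [-0.27  0.25 -0.19 -0.   -1.13  0.26] delta [-7.7  -1.84  0.11] turn(+yaw=-tool z) -0.11 rows>= 7.6
```

>>> jog_arm([
  [[-7.7,-1.84,0,0],[-7.7,-1.84,0,0],[-7.7,-1.84,0,0],[-7.7,-1.84,0,0],[-7.7,-1.84,0,0],[-7.7,-1.84,0,0],[-7.7,-1.84,0,0],[-7.7,-1.84,0,0]],
])

```text
t: 13.05
eef_pos: [0.6106, 0.1277, 0.2047]
ee_rot: [3.139, -0.001, -1.578]
force: [-0.2, -0.4, -2.0]
width: 0.056
gripper_force: 18.0
```

>>> jog_arm([
  [[0,0,0,0],[0,0,0,0],[0,0,0,0]],
])

```text
t: 13.42
eef_pos: [0.6107, 0.124, 0.2065]
ee_rot: [3.14, -0.001, -1.581]
force: [-0.4, 0.1, -2.1]
width: 0.0557
gripper_force: 18.0
```

```bash
python3 - <<'E'
from h import *
plan(.6108,.1250,.0457,-np.pi/2)
E
```

```text
t 13.43 pos [0.6107 0.124  0.2065] rot [ 3.140e+00 -1.000e-03 -1.581e+00] q [ 0.51  0.29 -0.14 -0.   -1.15 -0.52] delta [-0.02 -0.    2.68] turn(+yaw=-tool z) -0.12 rows>= 2.6
```

>>> jog_arm([
  [[-0.01,0,0.7,0],[-0.01,0,1.4,0],[-0.01,0,2,0],[-0.01,0,2.4,0],[-0.01,0,2.5,0],[-0.01,0,2.6,0],[-0.01,0,2.63,0],[-0.01,0,2.63,0]],
])

```text
t: 14.42
eef_pos: [0.6115, 0.1258, 0.05]
ee_rot: [-3.141, 0.001, -1.58]
force: [-1.0, -0.4, -1.5]
width: 0.0555
gripper_force: 18.0
```

>>> jog_arm([
  [[0,0,0.01,0],[0,0,0.03,0],[0,0,0.05,0],[0,0,0.05,0],[0,0,0.05,0]],
])

```text
t: 15.05
eef_pos: [0.6111, 0.1257, 0.0462]
ee_rot: [3.142, -0.0, -1.58]
force: [0.0, -0.1, -1.6]
width: 0.0555
gripper_force: 18.0
```

>>> jog_arm([
  [[0,0,0.01,0],[0,0,0.02,0],[0,0,0.02,0],[0,0,0.02,0]],
])

```text
t: 15.55
eef_pos: [0.6112, 0.1257, 0.0458]
ee_rot: [-3.141, 0.0, -1.58]
force: [-3.1, 0.3, 4.6]
width: 0.056
gripper_force: 18.0
```

>>> jog_arm([
  [[0,0,0,0],[0,0,0,0],[0,0,0,0],[0,0,0,0]],
], grip=76)

```text
t: 16.05
eef_pos: [0.6111, 0.1257, 0.045]
ee_rot: [3.142, -0.0, -1.58]
force: [0.4, 0.9, 0.0]
width: 0.0761
gripper_force: 0.0
```

>>> jog_arm([
  [[0,0,-0.5,0],[0,0,-1.5,0],[0,0,-2.5,0],[0,0,-2.5,0],[0,0,-2.5,0]],
])

```text
t: 16.68
eef_pos: [0.6108, 0.1257, 0.1952]
ee_rot: [-3.141, 0.001, -1.58]
force: [0.3, 0.0, 0.5]
width: 0.0757
gripper_force: 0.0
```

```bash
python3 - <<'E'
from h import *
plan(.4795,-.2085,.2,-np.pi/2)
E
```

```text
t 16.68 pos [0.6108 0.1257 0.1952] rot [-3.141e+00  1.000e-03 -1.580e+00] q [ 0.52  0.3  -0.15 -0.   -1.12 -0.52] delta [ 5.59  2.14 -0.08] turn(+yaw=-tool z) -0.11 rows>= 5.7
```

>>> jog_arm([
  [[5.59,2.14,0,0],[5.59,2.14,0,0],[5.59,2.14,0,0],[5.59,2.14,0,0],[5.59,2.14,0,0],[5.59,2.14,0,0],[5.59,2.14,0,0],[5.59,2.14,0,0]],
])

```text
t: 17.68
eef_pos: [0.4792, -0.2086, 0.194]
ee_rot: [3.14, 0.0, -1.581]
force: [0.1, 1.4, 0.0]
width: 0.076
gripper_force: 0.0
```

```bash
python3 - <<'E'
from h import *
plan(.4793,-.2087,.038,-np.pi/2)
f=snap('wrist','w4')
c=blob(f,(30,100,40),(65,255,255),(190,120,330,234)); print(c[0],c[1],ray(f,*c[0],.05))
E
```

```text
t 17.68 pos [ 0.4792 -0.2086  0.194 ] rot [ 3.14   0.    -1.581] q [-0.03  0.13 -0.37 -0.   -1.07  0.03] delta [ 0.   -0.01  2.6 ] turn(+yaw=-tool z) -0.11 rows>= 2.5
[260.70083618 182.58066559] (55.210487365722656, 55.64794921875) [ 0.47935338 -0.20722317  0.05      ]
```

>>> jog_arm([
  [[0,0,0.8,0],[0,0,1.6,0],[0,0,2.2,0],[0,0,2.6,0],[0,0,2.6,0],[0,0,2.6,0]],
])

```text
t: 18.48
eef_pos: [0.4806, -0.208, 0.0398]
ee_rot: [-3.141, -0.0, -1.578]
force: [0.2, 0.3, -0.4]
width: 0.076
gripper_force: 0.0
```

>>> jog_arm([
  [[0,0,0,0],[0,0,0,0],[0,0,0,0],[0,0,0,0],[0,0,0,0],[0,0,0,0]],
], grip=45, squeeze=15)

```text
t: 19.23
eef_pos: [0.4798, -0.2086, 0.0399]
ee_rot: [-3.141, -0.0, -1.58]
force: [-2.4, 1.5, 6.7]
width: 0.0605
gripper_force: 15.0
```

>>> jog_arm([
  [[0,0,-0.5,0],[0,0,-1.2,0],[0,0,-2,0],[0,0,-2.7,0],[0,0,-2.7,0],[0,0,-2.7,0]],
])

```text
t: 19.98
eef_pos: [0.4792, -0.2084, 0.2006]
ee_rot: [3.142, 0.001, -1.58]
force: [-0.3, -0.5, -2.1]
width: 0.0602
gripper_force: 15.0
```

```bash
python3 - <<'E'
from h import *
plan(.483,.292,.2,-np.pi/2)
E
```

```text
t 19.98 pos [ 0.4792 -0.2084  0.2006] rot [ 3.142e+00  1.000e-03 -1.580e+00] q [-0.03  0.13 -0.36 -0.   -1.08  0.03] delta [-8.34  0.02  0.02] turn(+yaw=-tool z) -0.11 rows>= 8.0
```

>>> jog_arm([
  [[-8.34,0,0,0],[-8.34,0,0,0],[-8.34,0,0,0],[-8.34,0,0,0],[-8.34,0,0,0],[-8.34,0,0,0],[-8.34,0,0,0],[-8.34,0,0,0]],
])

```text
t: 20.98
eef_pos: [0.4832, 0.293, 0.1994]
ee_rot: [3.14, -0.002, -1.58]
force: [1.3, 0.6, -0.5]
width: 0.0601
gripper_force: 15.0
```

>>> jog_arm([
  [[0,0,0,0],[0,0,0,0],[0,0,0,0]],
])

```text
t: 21.35
eef_pos: [0.484, 0.2902, 0.2004]
ee_rot: [3.141, -0.001, -1.581]
force: [-0.3, -0.7, -0.3]
width: 0.0605
gripper_force: 15.0
```

```bash
python3 - <<'E'
from h import *
plan(.483,.292,.0365,-np.pi/2)
f=snap('wrist','w5'); crop(f,0,0,512,384,1,'w5g',50)
E
```

```text
t 21.35 pos [0.484  0.2902 0.2004] rot [ 3.141e+00 -1.000e-03 -1.581e+00] q [ 0.89  0.2  -0.27 -0.   -1.1  -0.9 ] delta [-0.03  0.01  2.73] turn(+yaw=-tool z) -0.11 rows>= 2.6
```

View pics/w5g.png

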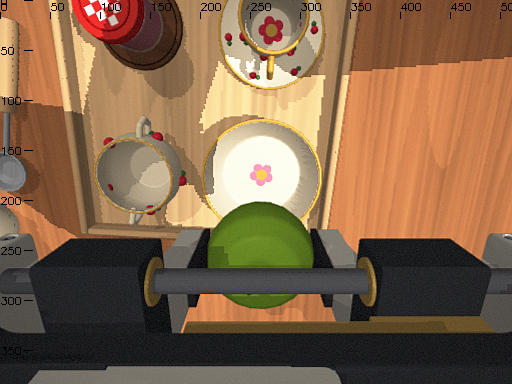

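The cup is centred on its saucer and the jar is on the coaster. The apple is held above the dish (rim centre about (262,177)), and the sugar bowl rim is at about (138,175). Next I lower the apple.

>>> jog_arm([
  [[-0.03,0,0.7,0],[-0.03,0,1.4,0],[-0.03,0,2,0],[-0.03,0,2.4,0],[-0.03,0,2.55,0],[-0.03,0,2.65,0],[-0.03,0,2.68,0],[-0.03,0,2.68,0]],
])

```text
t: 22.4
eef_pos: [0.4845, 0.2936, 0.041]
ee_rot: [-3.141, 0.001, -1.58]
force: [0.4, 0.3, -1.4]
width: 0.0603
gripper_force: 15.0
```

>>> jog_arm([
  [[0,0,0.01,0],[0,0,0.03,0],[0,0,0.05,0],[0,0,0.05,0],[0,0,0.05,0]],
])

```text
t: 23.02
eef_pos: [0.4842, 0.2932, 0.0372]
ee_rot: [3.142, -0.0, -1.58]
force: [-0.1, 0.1, -0.9]
width: 0.0604
gripper_force: 15.0
```

```bash
python3 - <<'E'
from h import *
f=load('w5')
for u,v in [(138.5,175),(97,175),(180,175),(138.5,137),(138.5,213)]: print(ray(f,u,v,.067).round(4))
E
```

```text
[0.6127 0.2788 0.067 ]
[0.6563 0.2783 0.067 ]
[0.5691 0.2792 0.067 ]
[0.6072 0.2394 0.067 ]
[0.6186 0.3216 0.067 ]
```

>>> jog_arm([
  [[0,0,0.01,0],[0,0,0.02,0],[0,0,0.03,0],[0,0,0.03,0]],
])

```text
t: 23.52
eef_pos: [0.4843, 0.2933, 0.0359]
ee_rot: [-3.141, 0.0, -1.58]
force: [-2.7, -1.0, 4.9]
width: 0.0604
gripper_force: 15.0
```

>>> jog_arm([
  [[0,0,0,0],[0,0,0,0],[0,0,0,0],[0,0,0,0]],
], grip=70)

```text
t: 24.02
eef_pos: [0.4842, 0.2932, 0.0354]
ee_rot: [3.142, -0.0, -1.58]
force: [0.1, 0.1, -0.1]
width: 0.0699
gripper_force: 0.0
```

>>> jog_arm([
  [[0,0,-0.3,0],[0,0,-0.8,0],[0,0,-1.6,0],[0,0,-2.6,0],[0,0,-2.7,0],[0,0,-2.7,0]],
])

```text
t: 24.78
eef_pos: [0.4841, 0.2933, 0.1978]
ee_rot: [-3.141, 0.001, -1.58]
force: [-0.5, 0.1, -0.7]
width: 0.0701
gripper_force: 0.0
```

```bash
python3 - <<'E'
from h import *
plan(.611,-.197,.2,-np.pi/2)
E
```

```text
t 24.77 pos [0.4841 0.2933 0.1978] rot [-3.141e+00  1.000e-03 -1.580e+00] q [ 0.89  0.2  -0.27 -0.   -1.09 -0.9 ] delta [ 8.15 -2.19 -0.05] turn(+yaw=-tool z) -0.11 rows>= 8.1
```

>>> jog_arm([
  [[8.15,-2.19,0,0],[8.15,-2.19,0,0],[8.15,-2.19,0,0],[8.15,-2.19,0,0],[8.15,-2.19,0,0],[8.15,-2.19,0,0],[8.15,-2.19,0,0],[8.15,-2.19,0,0]],
], grip=40)

```text
t: 25.78
eef_pos: [0.609, -0.1927, 0.1952]
ee_rot: [3.138, 0.0, -1.58]
force: [0.7, 1.3, 1.1]
width: 0.0397
gripper_force: 0.0
```

>>> jog_arm([
  [[0,0,0,0],[0,0,0,0],[0,0,0,0]],
])

```text
t: 26.15
eef_pos: [0.6092, -0.1897, 0.1967]
ee_rot: [3.14, 0.0, -1.579]
force: [-0.5, 0.3, -0.4]
width: 0.04
gripper_force: 0.0
```

```bash
python3 - <<'E'
from h import *
plan(.6105,-.1972,.041,-np.pi/2)
f=snap('wrist','w6'); crop(f,0,0,512,384,1,'w6g',50)
E
```

```text
t 26.15 pos [ 0.6092 -0.1897  0.1967] rot [ 3.14   0.    -1.579] q [ 0.    0.32 -0.12 -0.   -1.14 -0.01] delta [ 0.13 -0.03  2.6 ] turn(+yaw=-tool z) -0.09 rows>= 2.5
```

View pics/w6g.png

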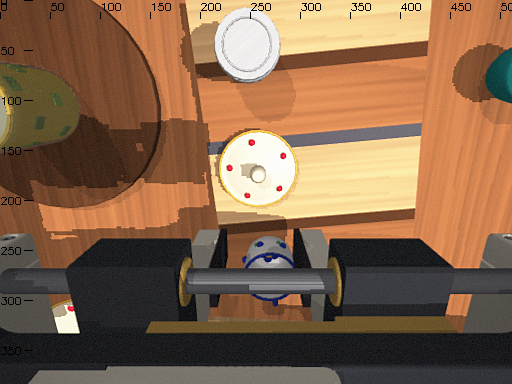

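```bash
python3 - <<'E'
from h import *
f=load('w6')
print(ray(f,258,168.5,.029),ray(f,258,174,.058))
p=(ray(f,258,168.5,.029)+ray(f,258,174,.058))/2
plan(p[0],p[1],.041,-np.pi/2)
E
```

```text
[ 0.61250362 -0.1988164   0.029     ] [ 0.6123473  -0.19940671  0.058     ]
t 26.2 pos [ 0.6095 -0.1896  0.1971] rot [ 3.141  0.    -1.578] q [ 0.    0.32 -0.12 -0.   -1.14 -0.01] delta [ 0.16 -0.05  2.6 ] turn(+yaw=-tool z) -0.09 rows>= 2.5
```

>>> jog_arm([
  [[0.16,-0.05,0.8,0],[0.16,-0.05,1.6,0],[0.16,-0.05,2.2,0],[0.16,-0.05,2.4,0],[0.16,-0.05,2.4,0],[0.16,-0.05,2.4,0]],
])

```text
t: 26.95
eef_pos: [0.6139, -0.2003, 0.0554]
ee_rot: [-3.139, -0.0, -1.579]
force: [0.5, -0.5, -0.1]
width: 0.0402
gripper_force: 0.0
```

```bash
python3 - <<'E'
from h import *
plan(.612,-.199,.041,-np.pi/2)
E
```

```text
t 26.95 pos [ 0.6139 -0.2003  0.0554] rot [-3.139 -0.    -1.579] q [-0.01  0.46 -0.26  0.   -0.85  0.01] delta [-0.02  0.03  0.24] turn(+yaw=-tool z) -0.09 rows>= 0.2
```

>>> jog_arm([
  [[-0.02,0.02,0.1,0],[-0.02,0.02,0.2,0],[-0.02,0.02,0.22,0],[-0.02,0.02,0.22,0],[-0.02,0.02,0.22,0]],
])

```text
t: 27.58
eef_pos: [0.6115, -0.1993, 0.0403]
ee_rot: [-3.141, -0.0, -1.58]
force: [0.2, -0.5, -0.9]
width: 0.0396
gripper_force: 0.0
```

>>> jog_arm([
  [[0,0,0,0],[0,0,0,0],[0,0,0,0],[0,0,0,0],[0,0,0,0],[0,0,0,0],[0,0,0,0]],
], grip=8, squeeze=20)

```text
t: 28.45
eef_pos: [0.6113, -0.1992, 0.0403]
ee_rot: [-3.142, 0.0, -1.58]
force: [-0.3, -0.5, 0.6]
width: 0.0173
gripper_force: 20.0
```

>>> jog_arm([
  [[0,0,-0.4,0],[0,0,-1.2,0],[0,0,-2,0],[0,0,-2.7,0],[0,0,-2.7,0],[0,0,-2.7,0]],
])

```text
t: 29.2
eef_pos: [0.6108, -0.199, 0.2015]
ee_rot: [3.141, 0.001, -1.58]
force: [0.2, -0.3, -1.3]
width: 0.017
gripper_force: 20.0
```

>>> jog_arm([
  [[-9,0,0,0],[-9,0,0,0],[-9,0,0,0],[-9,0,0,0],[-9,0,0,0],[-9,0,0,0],[-9,0,0,0],[-9,0,0,0]],
])

```text
t: 30.2
eef_pos: [0.6148, 0.3024, 0.2002]
ee_rot: [3.139, -0.002, -1.58]
force: [1.5, -0.9, -0.6]
width: 0.017
gripper_force: 20.0
```

>>> jog_arm([
  [[-0.3,0,0,0],[-0.3,0,0,0],[-0.3,0,0,0],[-0.3,0,0,0]],
])

```text
t: 30.7
eef_pos: [0.6161, 0.3173, 0.2022]
ee_rot: [3.141, -0.0, -1.581]
force: [0.5, 0.1, -1.3]
width: 0.0168
gripper_force: 20.0
```

```bash
python3 - <<'E'
from h import *
plan(.614,.28,.2,-np.pi/2)
f=snap('wrist','w7'); crop(f,0,0,512,384,1,'w7g',50)
E
```

```text
t 30.7 pos [0.6161 0.3173 0.2022] rot [ 3.141 -0.    -1.581] q [ 0.76  0.4   0.02 -0.   -1.19 -0.77] delta [0.62 0.03 0.04] turn(+yaw=-tool z) -0.12 rows>= 0.6
```

View pics/w7g.png

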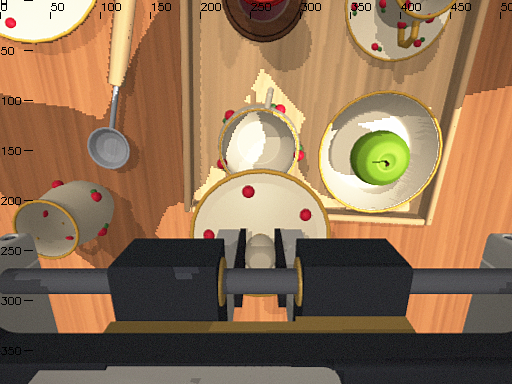

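```bash
python3 - <<'E'
from h import *
f=load('w7'); crop(f,200,80,320,190,6,'w7c',10)
L,Rr,T=[ray(f,*p,.067) for p in [(219,143),(298,142),(259,105)]]; print(L,Rr,T,'R',(L-Rr)[0]/2)
E
```

```text
[0.65878603 0.27371497 0.067     ] [0.57808282 0.27356542 0.067     ] [0.61747728 0.23703102 0.067     ] R 0.040351606868999634
```

View pics/w7c.png

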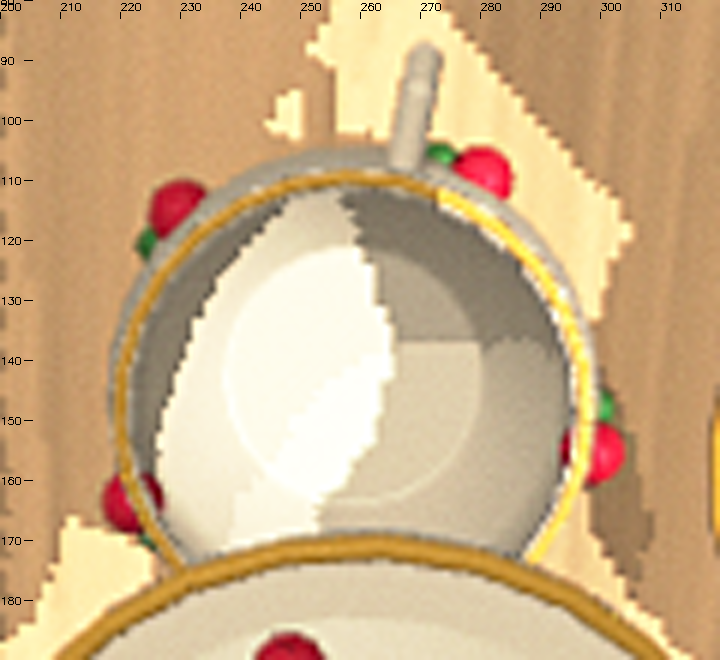

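```bash
python3 - <<'E'
from h import *
f=load('w7'); P=np.array([ray(f,u,v,.067)[:2] for u,v in [(259.7,108.7),(219.7,146.7),(299,146.7),(233.3,118.5),(287.5,119.5),(229.7,174.2),(289.2,174.2)]])
s=np.linalg.lstsq(np.c_[2*P,np.ones(len(P))],(P**2).sum(1),rcond=None)[0]; print(s[:2],np.sqrt(s[2]+s[:2]@s[:2]))
plan(s[0],s[1],.0833,-np.pi/2)
E
```

```text
[0.61748494 0.28105269] 0.04076714828120292
t 30.75 pos [0.6162 0.3174 0.2024] rot [-3.142  0.    -1.581] q [ 0.76  0.4   0.02 -0.   -1.19 -0.77] delta [ 0.61 -0.03  1.99] turn(+yaw=-tool z) -0.12 rows>= 2.0
```

>>> jog_arm([
  [[0.62,-0.02,0.1,0],[0.62,-0.02,0.4,0],[0.62,-0.02,0.9,0],[0.62,-0.02,1.4,0],[0.62,-0.02,1.7,0],[0.62,-0.02,1.75,0],[0.62,-0.02,1.75,0]],
])

```text
t: 31.62
eef_pos: [0.6174, 0.2818, 0.098]
ee_rot: [-3.141, 0.0, -1.58]
force: [-0.3, 0.9, -0.8]
width: 0.0172
gripper_force: 20.0
```

```bash
python3 - <<'E'
from h import *
plan(.617,.280,.0833,-np.pi/2)
E
```

```text
t 31.62 pos [0.6174 0.2818 0.098 ] rot [-3.141  0.    -1.58 ] q [ 0.71  0.46 -0.14  0.   -0.97 -0.72] delta [0.03 0.01 0.24] turn(+yaw=-tool z) -0.1 rows>= 0.2
```

>>> jog_arm([
  [[0.02,0.01,0.05,0],[0.02,0.01,0.1,0],[0.02,0.01,0.15,0],[0.02,0.01,0.19,0],[0.02,0.01,0.22,0],[0.02,0.01,0.22,0],[0.02,0.01,0.22,0]],
])

```text
t: 32.5
eef_pos: [0.6163, 0.2804, 0.0841]
ee_rot: [-3.142, 0.0, -1.58]
force: [-0.7, 0.3, 0.3]
width: 0.0172
gripper_force: 20.0
```

>>> jog_arm([
  [[0,0,0.01,0],[0,0,0.02,0],[0,0,0.02,0],[0,0,0.02,0]],
])

```text
t: 33.0
eef_pos: [0.6164, 0.2804, 0.0832]
ee_rot: [-3.141, 0.0, -1.58]
force: [-1.7, -0.7, 3.7]
width: 0.0167
gripper_force: 20.0
```

Seated at the expected height with 3.7 N of contact. Release, lift and back off so I can look.

>>> jog_arm([
  [[0,0,0,0],[0,0,0,0],[0,0,0,0],[0,0,0,0]],
], grip=40)

```text
t: 33.5
eef_pos: [0.6163, 0.2803, 0.0827]
ee_rot: [3.141, -0.0, -1.58]
force: [0.5, -0.9, -0.7]
width: 0.0399
gripper_force: 0.0
```

>>> jog_arm([
  [[0,0,-0.4,0],[0,0,-1,0],[0,0,-2,0],[0,0,-2.4,0],[0,0,-2.4,0]],
])

```text
t: 34.12
eef_pos: [0.6173, 0.281, 0.2298]
ee_rot: [-3.138, 0.003, -1.58]
force: [-0.3, 0.4, 0.3]
width: 0.0401
gripper_force: 0.0
```

>>> jog_arm([
  [[2,0.5,-0.5,0],[4,1,-0.5,0],[6,1.5,-0.5,0],[8,2,-0.5,0],[8,2,-0.5,0],[8,2,-0.5,0],[8,2,-0.5,0],[8,2,-0.5,0]],
])

```text
t: 35.12
eef_pos: [0.4906, -0.2002, 0.2561]
ee_rot: [3.141, 0.0, -1.58]
force: [0.9, 0.2, -0.5]
width: 0.04
gripper_force: 0.0
```

```bash
python3 - <<'E'
from h import *
f=snap('top','t9'); crop(f,104,100,244,230,4,'t9c')
g=snap('side','s9'); im=np.hstack([cv2.imread('pics/t9c.png'),np.zeros((520,1,3),np.uint8)])
s=cv2.resize(np.asarray(g['img'])[90:310,95:325,::-1],None,fx=1,fy=1); c=np.zeros((520,230,3),np.uint8); c[:220]=s
cv2.imwrite('pics/fin.png',np.hstack([im,c]))
print(arm.get_state()['eef_pos'])
E
```

```text
[ 0.48970686 -0.20263897  0.25596713]
```

View pics/fin.png

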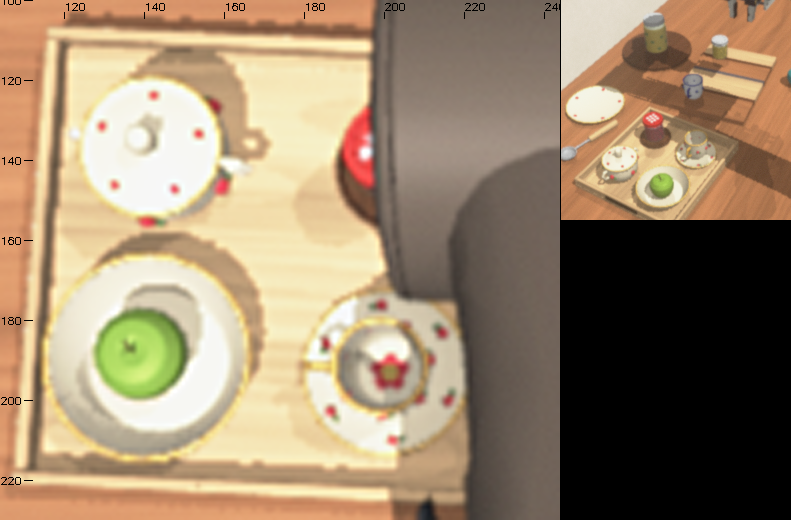

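The lid sits level on the sugar bowl (142,136), the apple is in the dish (139,188), the cup is on the saucer (199,191) and the jar is upright on the coaster. The blue cup and relish jar still stand on the board. I'll check the numbers and then hand in.

```bash
python3 - <<'E'
from h import *
f=load('t9')
print('cup',ray(f,199.3,191.25,.075),'lid',ray(f,141.75,136.5,.072))
ok=np.linalg.norm(ray(f,199.3,191.25,.075)[:2]-[.4717,.136])<.008 and np.linalg.norm(ray(f,141.75,136.5,.072)[:2]-[.617,.28])<.008
print(ok)
if ok: print(arm.job_done())
E
```

```text
cup [0.47151131 0.13236434 0.075     ] lid [0.61684282 0.27986896 0.072     ]
True
the job is handed in; nothing more can be done
None
```

I handed the job in at about 35 s: the rose cup is on the saucer, the jam jar on the coaster, the apple in the dish and the lid on the sugar bowl, with the blue cup and relish jar left standing on the board.

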